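# Scan an instrument cassette out of the rack

## Robot

A 6-joint arm with a two-finger parallel gripper is mounted at the origin on the work surface. World frame = base frame: x ahead of the robot, y to its left, z up, the work surface at z = 0. Lengths are in m, angles in degrees, forces in N, time in s.
With the tool pointing down it reaches from about 0.325 to 0.925 m from the base axis. Payload 3.1 kg.
Tool frame: the origin (TCP) lies between the finger pads; the fingertips stand 25 mm ahead of it and the grasp point (between the pads) lies 6 mm ahead of it; z points along the fingers, y is the line along which they close (so a half turn about z gives the same grasp; the last joint's range is limited). The gripper opens to 85 mm and grips with 20 to 120 N. Pads are 22 mm wide; open, the fingers measure 114 mm over their backs; the gripper's body (76 mm by 85 mm) begins 54 mm behind the grasp point. The pads swing forward as they close: fully open they stand 13 mm farther back than shut.
Start: joints at [70.405, 12.427, 92.441, -0, 75.132, -6.429], TCP at [0.142, 0.609, 0.234] pointing down, gripper open.
Joint ranges: [-157.48, 157.48], [-44.54, 120.13], [17.64, 146.25], [-64.5, 244.5], [7.68, 150.69], [-147.95, 147.95]. Speed limits (degrees/s): [159.86, 159.86, 180, 180, 180, 180].

## Interface

Orientations are given as [roll, pitch, yaw] about the fixed x, y, z axes, in that order (R = Rz(yaw) Ry(pitch) Rx(roll)).
In Python, from bench import get_state, snapshot, camera_model, hand_in gives the robot as it stands. The module is installed in compiled form; this text tells all that it offers.
- The arm moves only by the shell command python3 -m handwheel 'ROWS' [FORCE]. ROWS is JSON, a list of rows, each a list of 3 entries, a list of its own where there are three numbers: the closure, from 0 (fully open) to 1 (shut), then the shift along the tool's x, y, z in mm, then the turn about the tool's z in degrees. A call has 1 to 10 rows; each row is the pose to reach, as a shift and turn from the pose commanded when the call began, along the tool's axes at that moment; what a row does not reach only later rows make up. A row lasts 1/10 s, in which the tool goes at most 50 mm and 8.59 degrees, less where a joint would pass 70% of its speed; a pose out of reach is approached as far as the arm can. A call with a gripper value outside its range is refused whole. The fingers move at their own pace and stop on an object; FORCE is the grip in N (left out, the last holds). Time passes only in rows, so rows that repeat a pose let the fingers close. It gives the time, the measured TCP pose, the force, the opening and the grip force at its end, in the units of the state.
- get_state(): the state, without advancing time (a new reading comes with each control period).
- snapshot(name): name is "scene" or "top" or "wrist"; returns the picture (400x640x3 uint8, blue, green, red); there is no depth.
- camera_model(name): a dict with "camera_matrix" (3x3 intrinsics, pixels), "R" (3x3) and "t" (3): a world point X has camera coordinates R X + t. Camera axes: x right, y down, z forward; pixel columns grow to the right and rows downward; lengths in m; the calibration is good to about 2 mm. A picture is of the moment at which its call begins: read the wrist's pose just before it. camera_model takes no time and is no camera call; for the wrist camera it gives the pose at the moment of the call.
- hand_in(): hands the job in; it is judged then, once.
The state is a dict: "time": time; "qpos": joint angles; "joint_velocities": joint speeds; "tau": joint torques, N m; "tcp_pos": TCP position; "orientation": TCP orientation; "contact_force": force on the tool from outside, world axes, zero at the start; "torque": the same for the moment, N m; "gripper_width": finger opening in m; "finger_force": force on a finger pad.
Only numpy, scipy, OpenCV 4.12 (cv2) and the standard library are available. Lean on these libraries where they do the work, as an engineer would, in place of code of your own. Each camera call takes 0.05 s, during which the arm holds its last target. There are 200 camera calls.

## Task

Check in the short instrument cassette (the other two in the rack are longer): draw it up out of the wire rack, turn it so that its bar-code plate, which now faces the robot's side, looks straight into the tilted window of the hands-free scanner, and hold it there in the air, the plate centred before the window and about 10 cm from it. The job finishes while the gripper still holds the cassette still in that pose, touching nothing else. Do not touch the scanner with anything, and leave the other cassettes and everything else on the counter where they are.

Things in the scene. Friction and masses are not known exactly. Their poses are not given: they have to be found in the camera images.
- short_cassette_center (a point): middle of the short cassette: closed, of perforated steel, on edge in the rack: 32 mm thick (x), 145 long (y; the shortest of three), 95 high (z, up). About 0.32 kg, rigid. The bar-code plate is on its -x face, towards the robot at the start. The upper 50 mm of its broad faces stands clear of the rack's wires and can be gripped from above
- short_cassette_plate (a point): centre of the bar-code plate (54 x 24 mm, white with black bars, flush) in the middle of one broad face of the short cassette, 16 mm from the cassette's centre; x points straight out of the plate, z up as it stands
- long_cassette_a_center (a point): centre of a neighbouring long cassette: closed instrument cassette of perforated bare steel, standing on its long edge in the rack, 32 mm thick and 95 mm high as it stands, 203 mm long; stays in the rack
- long_cassette_b_center (a point): centre of the other long cassette, the same, 203 mm long; stays in the rack
- rack: fixed steel wire rack, 236 mm along its x and 116 mm along its y; origin on the counter under its middle, z up. Three slots at x = -75, 0 and +75 mm, each with a cassette across it, lower edge 17 mm above the counter between wire loops 36 mm apart, tops 60 mm above the counter; it comes out straight up by 43 mm or more
- scanner: fixed hands-free bar-code scanner: round black base 124 mm across, bent steel neck rising at its back, pistol-shaped grey reader with a black nose on top, 0.34 m high in all. Origin on the counter under the base's middle; its window faces its -x side and looks 40 degrees below the horizontal
- scanner_window (a point): middle of the scanner's window (56 x 36 mm) in the nose, about 0.25 m above the counter; x points straight out of the window along its line of sight (40 degrees downwards), y is level. The nose is 70 mm wide and 50 mm high around it
- tape_roll: roll of indicator tape lying flat, 72 mm across, 24 mm high; origin under its middle
- bur_block: aluminium bur block 60 x 40 x 22 mm with small holes; origin under its middle
- steel_bowl: steel bowl 110 mm across, 45 mm high; origin under its middle
- wipes_canister: white wipes canister 92 mm across, 175 mm high; origin under its middle
- gel_bottle: clear pump bottle of hand gel, 62 x 44 mm, 163 mm high; origin under its middle

How it is judged:
By the outcome, as a careful person would: the job done as asked, in the order asked, and still so for the second after the job is handed in, while the arm keeps its last pose, push and grip.
It also fails if it takes over 32 s, if anything falls off the work surface, if the arm or the gripper's body presses on something with over 40 N, if the wrist force passes 120 N, or if a joint passes its speed limit or range.

## Working session

There is one attempt and no reset: what is moved stays moved. The work goes in short steps, Python scripts to look and compute and a shell command to move; the robot and the scene stay as the last step left them, time stands still between calls to the robot, and variables do not carry over. Pictures are saved under pics/ and viewed, at most 10 in all, crops included, and the job is handed in when it is done.

```bash
mkdir -p pics
python3 - <<'E'
from bench import *
import cv2,numpy as np
s=get_state();print(s)
for n in("scene","top"):
    m=camera_model(n);print(n,m)
    cv2.imwrite(f"pics/{n}0.png",snapshot(n))
E
```

```text
{'time': 0.0, 'qpos': array([ 7.04031412e+01,  1.24766769e+01,  9.25298923e+01,  1.68811331e-03,
        7.51339170e+01, -6.42805026e+00]), 'joint_velocities': array([-0.00792415,  0.01033182, -0.13232931,  0.09201729, -0.12960727,
       -0.05750522]), 'tau': array([-1.23041362e-03, -3.96844196e+01, -3.03854048e+01, -1.65153233e-04,
        9.82801634e-03, -8.63932499e-07]), 'tcp_pos': array([0.14207233, 0.60778641, 0.23215628]), 'orientation': array([-1.79860580e+02, -1.73484579e-02,  1.66830735e+02]), 'contact_force': array([0.33791621, 0.70916561, 0.9338608 ]), 'torque': array([-0.0304423 ,  0.01067418,  0.02930548]), 'finger_force': 0.0, 'gripper_width': 0.08545529144274323}
scene {'camera_matrix': array([[482.33264528,   0.        , 310.58772283],
       [  0.        , 482.33264528, 202.03898989],
       [  0.        ,   0.        ,   1.        ]]), 'R': array([[-0.19130671,  0.98152806, -0.0021005 ],
       [ 0.7772531 ,  0.15018453, -0.611001  ],
       [-0.59939916, -0.11852122, -0.79162704]]), 't': array([ 0.21333991, -0.32134905,  1.5844962 ])}
top {'camera_matrix': array([[484.02272319,   0.        , 316.28104176],
       [  0.        , 484.02272319, 190.45641775],
       [  0.        ,   0.        ,   1.        ]]), 'R': array([[ 0.00219615, -0.99997359,  0.00692759],
       [-0.99323557, -0.00298552, -0.11607835],
       [ 0.11609597, -0.0066258 , -0.9932159 ]]), 't': array([-0.12108292,  0.59299052,  1.27088027])}
```

View pics/scene0.png

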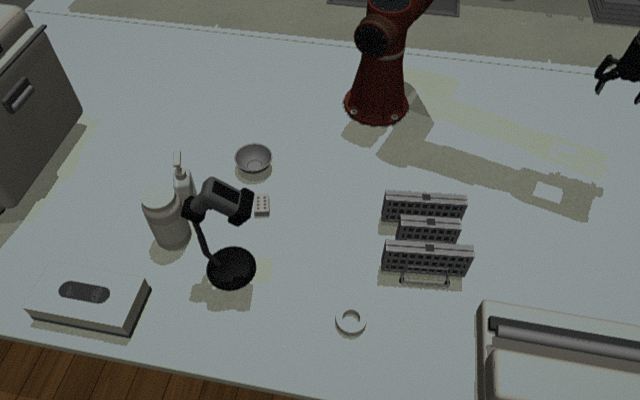

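View pics/top0.png

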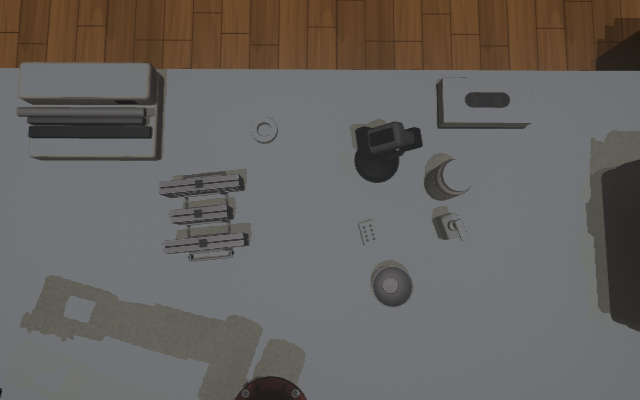

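Scene picture: the short cassette is in the middle slot, around (430,228). The scanner base is at about (232,268), with the nose at about (240,205) facing +y. In the top picture the short cassette is at about (201,214), the base at (377,160) and the nose at (363,140). Next I'll enlarge these areas.

Run:
```python
import cv2,numpy as np
a=cv2.imread("pics/scene0.png");b=cv2.imread("pics/top0.png")
g=lambda im:cv2.convertScaleAbs(255*(im/255.)**.6)
def crop(im,x,y,w,h,k):return cv2.resize(g(im[y:y+h,x:x+w]),None,fx=k,fy=k,interpolation=cv2.INTER_CUBIC)
# each 400x300
s=np.vstack([np.hstack([crop(a,180,165,80,60,5),crop(a,376,182,100,75,4)]),np.hstack([crop(b,345,115,80,60,5+0),crop(b,155,168,100,75,4)])])
cv2.imwrite("pics/c1.png",s)
```

```text
(no output)
```

View pics/c1.png

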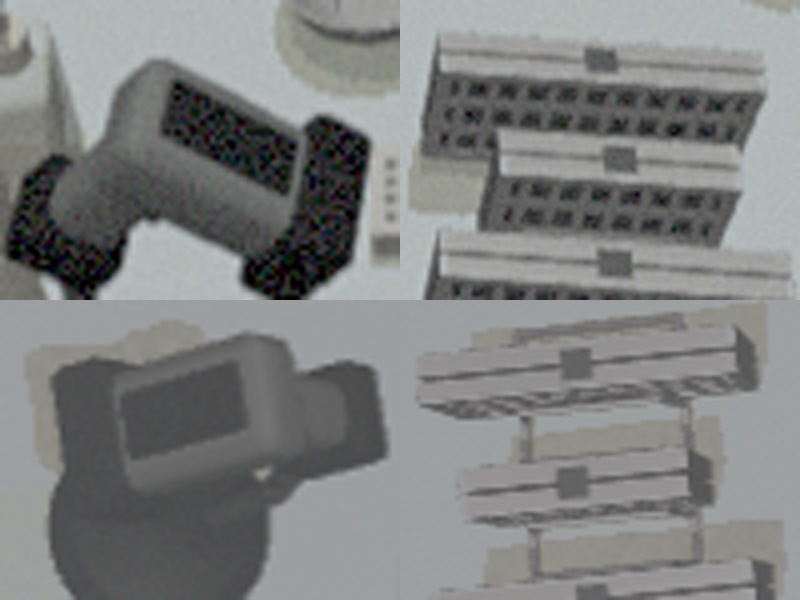

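The crops show the short cassette's top-face corners at scene (401,214), (461,219), (461,229), (400,224). They also show the reader's dark top label in both views. I'll triangulate both.

```bash
cat > h.py <<'E'
from bench import *
import cv2,numpy as np
def P(m):return m["camera_matrix"]@np.c_[m["R"],m["t"]]
def onz(m,uv,z):
    uv=np.atleast_2d(np.array(uv,float));r=np.c_[uv,np.ones(len(uv))]@np.linalg.inv(m["camera_matrix"]).T@m["R"]
    c=-m["R"].T@m["t"];return c+r*((z-c[2])/r[:,2])[:,None]
def tri(m1,a,m2,b):
    X=cv2.triangulatePoints(P(m1),P(m2),np.array(a,float).T,np.array(b,float).T);return (X[:3]/X[3]).T
def proj(m,X):
    q=np.atleast_2d(X)@P(m)[:,:3].T+P(m)[:,3];return q[:,:2]/q[:,2:]
E
python3 - <<'E'
from h import *
np.set_printoptions(precision=4,suppress=True)
S,T=camera_model("scene"),camera_model("top")
o4=lambda L,x,y,k,ox,oy:[((u-ox)/k+x,(v-oy)/k+y) for u,v in L]
cs=o4([(500,130),(742,150),(742,190),(497,168)],376,182,4,400,0)
ct=o4([(470,520),(693,500),(688,447),(460,470)],155,168,4,400,300)
for n,m,c in(("scene",S,cs),("top",T,ct)):
    X=onz(m,c,.112);print(n,X,X.mean(0))
    for i,j in((0,1),(2,3)):
        d=X[j]-X[i];print(np.linalg.norm(d),np.degrees(np.arctan2(d[1],d[0])))
print("base",onz(S,[232,268],.01),onz(T,[377,160],.01))
ls=o4([(178,80),(300,135),(285,195),(163,135)],180,165,5,0,0)
lt=o4([(245,430),(128,465),(120,400),(240,360)],345,115,5,0,300)
X=tri(S,ls,T,lt);print(X)
for a,b in((0,1),(3,2)):
    d=X[b]-X[a];print(np.degrees(np.arctan2(d[1],d[0])),np.degrees(np.arctan2(d[2],np.hypot(*d[:2]))))
W=camera_model("wrist");print(W)
cv2.imwrite("pics/w0.png",snapshot("wrist"))
E
```

```text
scene [[0.5196 0.1079 0.112 ]
 [0.5069 0.2521 0.112 ]
 [0.5366 0.2522 0.112 ]
 [0.5482 0.1084 0.112 ]] [0.5278 0.1802 0.112 ]
0.1447822540540149 95.02603124139112
0.14434179752306112 -85.38905646587048
top [[0.5009 0.2421 0.112 ]
 [0.5138 0.1025 0.112 ]
 [0.5473 0.1064 0.112 ]
 [0.5323 0.2495 0.112 ]] [0.5236 0.1751 0.112 ]
0.14021251157221393 -84.7090140373059
0.1438998017578731 95.95921096307599
base [[ 0.6867 -0.2824  0.01  ]] [[ 0.6817 -0.2879  0.01  ]]
[[ 0.6661 -0.2817  0.3212]
 [ 0.6581 -0.2367  0.2868]
 [ 0.6878 -0.2341  0.285 ]
 [ 0.6958 -0.2788  0.3232]]
100.06063755122335 -36.901544628019366
100.17214863503662 -40.084228424026705
{'camera_matrix': array([[332.3011,   0.    , 319.4325],
       [  0.    , 332.3011, 203.1116],
       [  0.    ,   0.    ,   1.    ]]), 'R': array([[ 0.2276,  0.9738, -0.0024],
       [ 0.9401, -0.2191,  0.2612],
       [ 0.2538, -0.0617, -0.9653]]), 't': array([-0.624 , -0.0329,  0.3791])}
```

View pics/w0.png

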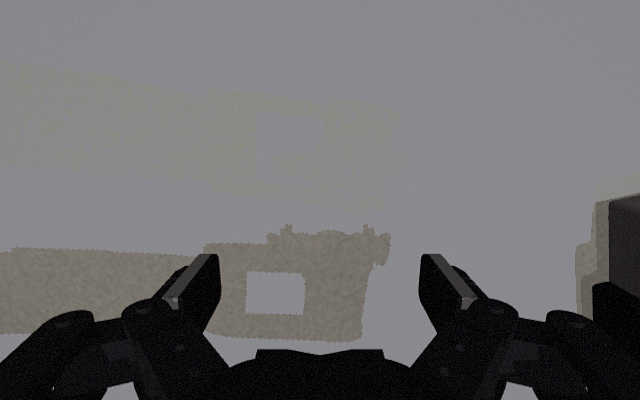

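The estimates agree. The short cassette is centred at about (0.525, 0.178) with its length at about 95°. The scanner base is at about (0.684, -0.285), with the window's line of sight at azimuth about 100° and 40° down. The wrist picture shows only empty counter and the fingers. 

Rows have no tilt entry, but the plate needs 40° of tilt. I'll test what the arm does at the edge of its reach while the gripper is empty, first moving in towards the base.

```bash
python3 -m handwheel '[[0,[0,-50,0],0],[0,[0,-100,0],0],[0,[0,-150,0],0],[0,[0,-200,0],0],[0,[0,-250,0],0],[0,[0,-300,0],0],[0,[0,-350,0],0],[0,[0,-380,0],0],[0,[0,-380,0],0],[0,[0,-380,0],0]]'; python3 -c "
from bench import *
s=get_state();print(s['qpos'],s['tcp_pos'],s['orientation'],s['time'])"
```

```text
time: 1.15
tcp_pos: [0.0562, 0.24, 0.2331]
orientation: [180.0, 0.0, 166.8]
contact_force: [0.3, 0.3, 0.8]
gripper_width: 0.0858
finger_force: 0.0
[ 6.03320128e+01 -4.44855404e+01  1.36740869e+02 -3.61290027e-03
  8.77389807e+01 -1.64641937e+01] [0.05620481 0.24004888 0.23305325] [1.79995566e+02 5.07485049e-03 1.66796349e+02] 1.15
```

```bash
python3 -m handwheel '[[0,[0,-50,0],0],[0,[0,-100,0],0],[0,[0,-100,0],0],[0,[0,-100,0],0]]'; python3 -c "
from bench import *
s=get_state();print(s['qpos'],s['tcp_pos'],s['orientation'],s['time'])"; python3 -m handwheel '[[0,[0,0,0],8],[0,[0,0,0],8]]'
```

```text
time: 1.55
tcp_pos: [0.0528, 0.2261, 0.2196]
orientation: [-177.7, 0.0, 166.9]
contact_force: [0.2, 0.6, -0.7]
gripper_width: 0.0853
finger_force: 0.0
[ 60.21924502 -44.48601348 138.16085948  -0.66950251  88.54365741
 -16.6045165 ] [0.05278808 0.22607063 0.21957817] [-1.77682891e+02  6.41236948e-03  1.66853866e+02] 1.55
time: 1.75
tcp_pos: [0.0529, 0.2262, 0.2198]
orientation: [-177.7, 0.3, 158.9]
contact_force: [-0.2, 0.4, 0.3]
gripper_width: 0.0853
finger_force: 0.0
```

Useful result. Beyond its reach the arm trades orientation for position, and the tilt it gains becomes the new commanded pose. Repeated pushes can therefore build up tilt, so I'll see how much a longer push gives.

```bash
cat > st.py <<'E'
from bench import *
import json
s=get_state();r=[list(map(float,s[k])) for k in("qpos","tcp_pos","orientation")]
open("log.jsonl","a").write(json.dumps(r)+"\n");print([[round(x,3) for x in v] for v in r],s["time"])
E
python3 st.py; python3 -m handwheel '[[0,[0,-600,0],0],[0,[0,-600,0],0],[0,[0,-600,0],0]]'>/dev/null; python3 st.py;  python3 -m handwheel '[[0,[0,-600,0],0],[0,[0,-600,0],0],[0,[0,-600,0],0]]'>/dev/null; python3 st.py; python3 -m handwheel '[[0,[0,-600,-600],0],[0,[0,-600,-600],0],[0,[0,-600,-600],0]]' >/dev/null; python3 st.py
```

```text
[[60.211, -44.48, 138.136, -0.667, 88.551, -8.606], [0.053, 0.226, 0.22], [-177.719, 0.328, 158.853]] 1.75
[[67.575, -44.481, 140.07, -1.016, 88.784, -1.329], [0.019, 0.217, 0.202], [-175.605, 0.909, 158.998]] 2.05
[[81.986, -44.481, 141.727, -0.48, 89.21, 13.057], [-0.04, 0.201, 0.187], [-173.817, 1.92, 159.066]] 2.35
[[97.939, -44.463, 130.74, 0.986, 101.387, 29.002], [-0.102, 0.19, 0.294], [-172.814, 2.845, 159.246]] 2.65
```

Pushing radially gives only about 0.7° per row and drifts. Turning past joint 6's limit should tilt the tool sideways faster without moving the TCP, and at the cassette's azimuth, sideways is towards the scanner, which is the direction needed. The 7.7° tilt already present leans along −y, in the plane of the cassette's faces, so it won't hinder the grasp. I'll work out the move to above the cassette.

```bash
cat >> h.py <<'E'
from scipy.spatial.transform import Rotation as Ro
np.set_printoptions(precision=4,suppress=True)
def now():
    s=get_state();return s["tcp_pos"],Ro.from_euler("xyz",s["orientation"],degrees=True).as_matrix()
def go(p):
    t,R=now();return np.round(R.T@(np.array(p)-t)*1000,1)
def turn_y(az):
    "turn about tool z bringing tool y closest to the level azimuth"
    t,R=now();a=np.radians(az);v=R.T@[np.cos(a),np.sin(a),0];return np.degrees(np.arctan2(-v[0],v[1]))
E
python3 - <<'E'
from h import *
t,R=now();print(t,R)
print(go([.1,.45,.3]),go([.526,.165,.25]),turn_y(5.3))
E
```

```text
[-0.1023  0.1895  0.2942] [[-0.934   0.3574  0.0017]
 [ 0.3539  0.9256 -0.1344]
 [-0.0496 -0.1249 -0.9909]]
[-97.  312.6 -40.4] [-593.3  207.3   48.1] 63.80828456693705
```

```bash
python3 -m handwheel '[[0.3,[-14,45,-6],8],[0.3,[-28,90,-12],16],[0.3,[-42,134,-17],24],[0.3,[-56,179,-23],32],[0.3,[-97,210,-20],40],[0.3,[-140,230,-20],48],[0.3,[-185,240,-10],56],[0.3,[-230,240,0],64],[0.3,[-280,240,10],64],[0.3,[-330,240,20],64]]'; python3 st.py
python3 - <<'E'
from h import *
print(go([.526,.165,.25]),turn_y(5.3))
E
```

```text
time: 3.65
tcp_pos: [0.2929, 0.2915, 0.2602]
orientation: [-179.4, 7.6, 95.1]
contact_force: [-0.8, 1.3, -0.3]
gripper_width: 0.0597
finger_force: 0.0
[[39.506, -12.094, 114.413, -6.02, 82.511, 35.454], [0.293, 0.291, 0.26], [-179.439, 7.626, 95.126]] 3.65
[-144.2  221.1   27.5] -0.17248054488328463
```

```bash
python3 -m handwheel '[[0.35,[-27,41,5],0],[0.35,[-53,82,10],0],[0.35,[-80,123,15],0],[0.35,[-107,164,20],0],[0.35,[-130,200,25],0],[0.35,[-144,221,27],0],[0.35,[-144,221,27],0]]'; python3 st.py
python3 - <<'E'
from h import *
m=camera_model("wrist")
cv2.imwrite("pics/w1.png",snapshot("wrist"));np.savez("w1.npz",**m)
print(m["t"],m["R"])
E
```

```text
time: 4.35
tcp_pos: [0.5263, 0.1632, 0.2503]
orientation: [-179.5, 7.7, 94.9]
contact_force: [-0.3, -0.1, -0.2]
gripper_width: 0.0558
finger_force: 0.0
[[14.062, 4.344, 100.008, -7.706, 77.541, 11.004], [0.526, 0.163, 0.25], [-179.452, 7.711, 94.884]] 4.35
[-0.5345  0.0368  0.4356] [[ 0.9964  0.084  -0.011 ]
 [ 0.0816 -0.9173  0.3898]
 [ 0.0227 -0.3893 -0.9209]]
```

View pics/w1.png

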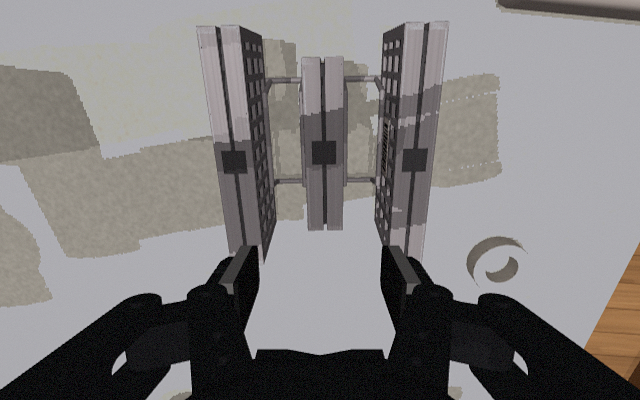

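The wrist picture shows the short cassette's top face with corners at about (302,58), (343,57), (343,230) and (307,230). The long cassettes stand on either side.

Run:
```python
from h import *
m=dict(np.load("w1.npz"))
X=onz(m,[(302,58),(343,57),(343,230),(307,230)],.112);print(X,X.mean(0))
for i,j in((0,3),(1,2)):
    d=X[i]-X[j];print(np.linalg.norm(d),np.degrees(np.arctan2(d[1],d[0])))
print(onz(m,[(323.5,57.5),(325,230)],.112))
```

```text
[[0.5036 0.2499 0.112 ]
 [0.5339 0.2531 0.112 ]
 [0.5499 0.11   0.112 ]
 [0.5173 0.1071 0.112 ]] [0.5262 0.18   0.112 ]
0.14350395201955427 95.46614842667285
0.14403662234752626 96.40246876572428
[[0.5195 0.2516 0.112 ]
 [0.5336 0.1085 0.112 ]]
```

Run:
```python
from h import *
print(go([.526,.181,.135]),go([.526,.181,.094]),turn_y(5.6))
```

```text
[ 31.8   4.1 111.9] [ 37.2   4.5 152.5] -0.664067558152805
```

```bash
python3 -m handwheel '[[0.35,[20,4,35],-0.7],[0.35,[30,4,75],-0.7],[0.35,[32,4,112],-0.7],[0.35,[36,4,140],-0.7],[0.35,[37,4,152],-0.7],[0.35,[37,4,152],-0.7],[0.7,[37,4,152],-0.7],[0.9,[37,4,152],-0.7],[0.9,[37,4,152],-0.7],[0.9,[37,4,152],-0.7]]' 80; python3 st.py
```

```text
time: 5.4
tcp_pos: [0.5266, 0.1825, 0.0977]
orientation: [-179.6, 7.6, 95.6]
contact_force: [-1.4, 2.1, 5.9]
gripper_width: 0.0302
finger_force: 81.6
[[15.917, 14.865, 105.687, -8.433, 61.466, 14.493], [0.527, 0.182, 0.098], [-179.607, 7.597, 95.615]] 5.4
```

Run:
```python
from h import *
print(go([.5266,.1825,.25]),go([.54,.11,.30]))
```

```text
[ -20.1   -1.1 -151. ] [ -99.5    4.9 -190.9]
```

```bash
python3 -m handwheel '[[0.9,[-3,0,-20],0],[0.9,[-8,0,-55],0],[0.9,[-13,-1,-95],0],[0.9,[-18,-1,-135],0],[0.9,[-20,-1,-151],-4],[0.9,[-60,1,-170],-12],[0.9,[-99,5,-190],-20],[0.9,[-99,5,-190],-28],[0.9,[-99,5,-190],-36],[0.9,[-99,5,-190],-44]]'; python3 st.py
```

```text
time: 6.4
tcp_pos: [0.5385, 0.1093, 0.2962]
orientation: [-174.1, 5.0, 140.1]
contact_force: [-0.3, -0.2, -1.8]
gripper_width: 0.03
finger_force: 81.4
[[8.346, 1.829, 97.703, -7.691, 81.627, -40.319], [0.539, 0.109, 0.296], [-174.134, 4.974, 140.118]] 6.4
```

```bash
python3 -m handwheel '[[0.9,[0,0,0],-8.5],[0.9,[0,0,0],-17],[0.9,[0,0,0],-25],[0.9,[0,0,0],-34],[0.9,[0,0,0],-42],[0.9,[0,0,0],-51],[0.9,[0,0,0],-59],[0.9,[0,0,0],-68],[0.9,[0,0,0],-76],[0.9,[0,0,0],-85]]' >/dev/null; python3 st.py
```

```text
[[8.399, 1.862, 97.721, -7.697, 81.62, -124.934], [0.538, 0.11, 0.296], [-174.496, -5.388, -135.723]] 7.4
```

```bash
python3 -m handwheel '[[0.9,[0,0,0],-8.5],[0.9,[0,0,0],-17],[0.9,[0,0,0],-23],[0.9,[0,0,0],-31],[0.9,[0,0,0],-39],[0.9,[0,0,0],-47]]' >/dev/null; python3 st.py; python3 -c "
from h import *
print(now()[1][:,2])"
```

```text
[[18.3, 2.82, 99.011, -13.122, 80.436, -147.899], [0.517, 0.173, 0.279], [-175.248, -12.211, -101.863]] 8.0
[ 0.0378 -0.2233 -0.974 ]
```

The push works: in 3 pushing rows the tilt grew from 7.7° to 13°, at azimuth −80°. I'll keep pushing and bring the position back at the same time.

Run:
```python
from h import *
print(go([.55,.05,.32]))
```

```text
[120.  -58.8 -10.7]
```

```bash
python3 -m handwheel '[[0.9,[40,-20,-4],-8],[0.9,[80,-40,-8],-16],[0.9,[120,-59,-10],-24],[0.9,[120,-59,-10],-32],[0.9,[120,-59,-10],-40],[0.9,[120,-59,-10],-48]]' >/dev/null; python3 st.py; python3 -c "
from h import *
print(now()[1][:,2],go([.55,.03,.34]))"
```

```text
[[31.181, 1.808, 106.617, -24.837, 76.306, -147.899], [0.462, 0.217, 0.239], [-172.234, -23.107, -85.533]] 8.6
[ 0.165  -0.3771 -0.9113] [217.7 -74.8  -7.2]
```

```bash
python3 -c "
from h import *
print(go([.48,.05,.34]),go([.50,-.08,.36]))"
```

```text
[194.4  -8.6 -26.3] [322.9 -13.8   7.8]
```

```bash
python3 -m handwheel '[[0.9,[47,-2,-7],0],[0.9,[94,-4,-14],0],[0.9,[141,-6,-20],0],[0.9,[190,-8,-26],0],[0.9,[236,-10,-14],0],[0.9,[280,-12,-3],0],[0.9,[323,-14,8],0],[0.9,[323,-14,8],-8],[0.9,[323,-14,8],-16],[0.9,[323,-14,8],-24]]' >/dev/null; python3 st.py; python3 -c "
from h import *
print(now()[1][:,2],go([.50,-.08,.36]))"
```

```text
[[34.506, -6.745, 118.848, -33.302, 75.231, -147.9], [0.397, 0.163, 0.224], [-171.296, -31.291, -79.208]] 9.6
[ 0.2448 -0.476  -0.8447] [291.4 -52.2  25.8]
```

At the joint 6 limit, translation is blocked too. I'll turn back by about 40° while carrying the cassette to −y, which keeps joint 6 near its limit for the last pushes.

```bash
python3 -m handwheel '[[0.9,[40,-8,0],8.5],[0.9,[80,-16,0],17],[0.9,[120,-24,0],25],[0.9,[160,-32,5],34],[0.9,[200,-40,10],42],[0.9,[245,-46,20],45],[0.9,[291,-52,26],45],[0.9,[291,-52,26],45]]' >/dev/null; python3 st.py; python3 -c "
from h import *
print(now()[1][:,2],go([.50,-.08,.36]))"
```

```text
[[-1.334, -15.868, 111.2, -30.211, 70.477, -142.312], [0.501, -0.085, 0.364], [-151.116, -15.916, -126.446]] 10.4
[ 0.2459 -0.4801 -0.842 ] [-4.4  4.9  0.7]
```

```bash
python3 -m handwheel '[[0.9,[0,0,0],-8],[0.9,[0,0,0],-16],[0.9,[0,0,0],-24],[0.9,[0,0,0],-32]]' >/dev/null; python3 st.py
cat >> h.py <<'E'
AZ=100.1
a=np.radians(AZ);e=np.radians(40)
D=np.array([np.cos(a)*np.cos(e),np.sin(a)*np.cos(e),-np.sin(e)]);N=-D
H=np.array([-np.sin(a),np.cos(a),0]);U=np.array([np.cos(a)*np.sin(e),np.sin(a)*np.sin(e),np.cos(e)])
RG=Ro.from_euler("xyz",[-179.607,7.597,95.615],degrees=True).as_matrix()
cu=RG.T@[0,0,1.];cu[1]=0;cu/=np.linalg.norm(cu)   # cassette up in tool axes
def rep():
    t,R=now();n=-R[:,1];up=R@cu;z=R[:,2]
    print("tilt",np.degrees(np.arccos(-z[2])),"az",np.degrees(np.arctan2(z[1],z[0])),"z vs plane",np.degrees(np.arcsin(z@N)))
    v=R.T@N;tr=np.degrees(np.arctan2(v[0],-v[1]));print("turn",tr)
    R2=R@Ro.from_euler("z",tr,degrees=True).as_matrix();up=R2@cu
    print("plate err",np.degrees(np.arccos(-R2[:,1]@N)),"roll about n",np.degrees(np.arctan2(up@H,up@U)))
E
python3 - <<'E'
from h import *
rep()
W=np.array([.672,-.228,.247])
out=[]
for n,f in(("scene",(180,165)),("top",(345,115))):
    m=camera_model(n);im=cv2.imread(f"pics/{n}0.png");x,y=f
    k=6;c=cv2.resize(cv2.convertScaleAbs(255*(im[y:y+66,x:x+66]/255.)**.5),None,fx=k,fy=k,interpolation=cv2.INTER_CUBIC)
    for dep,col in((0,(0,0,255)),(-.03,(0,255,0))):
        q=[W+D*dep+H*i*.035+U*j*.025 for i,j in((1,1),(1,-1),(-1,-1),(-1,1))]
        p=((proj(m,q)-[x,y]+.5)*k).astype(int);cv2.polylines(c,[p],True,col,1)
    p=((proj(m,[[.684,-.285,.012]]+[[.684+.062*np.cos(t),-.285+.062*np.sin(t),.012] for t in np.linspace(0,6.28,40)])-[x,y]+.5)*k).astype(int)
    cv2.polylines(c,[p[1:]],True,(255,255,0),1)
    out.append(c)
cv2.imwrite("pics/ov.png",np.hstack(out))
E
```

```text
[[10.411, -11.57, 114.579, -39.584, 70.908, -147.859], [0.497, -0.023, 0.318], [-155.428, -30.545, -107.156]] 10.8
tilt 38.44212993372395 az -65.17725342505443 z vs plane -2.454382410639669
turn 66.06420213281122
plate err 2.4543824106396412 roll about n 1.4955299629966423
```

View pics/ov.png

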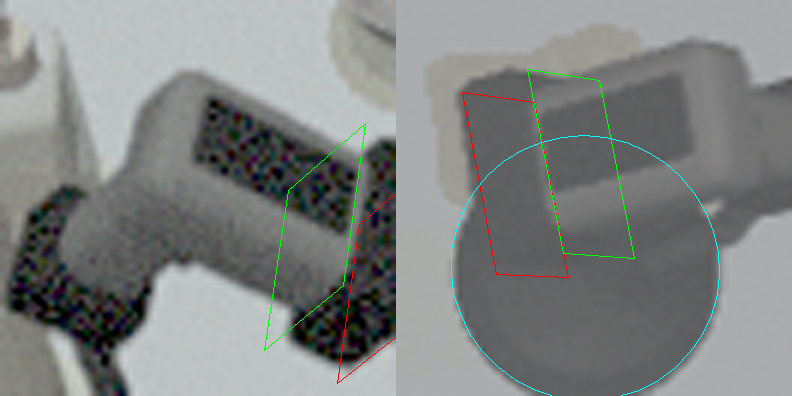

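Tilting has nearly succeeded: the plate error after turning would be 2.5°, with 1.5° of roll. The overlay's scene crop cuts off the nose, so I'll redraw it wider, brightened, with the box shifted slightly.

```bash
python3 -m handwheel '[[0.9,[0,0,0],-8]]' >/dev/null; python3 st.py
python3 - <<'E'
from h import *
rep()
W=np.array([.675,-.226,.25])
out=[]
for n,f in(("scene",(205,175)),("top",(345,115))):
    m=camera_model(n);im=cv2.imread(f"pics/{n}0.png");x,y=f
    k=7;c=cv2.resize(cv2.convertScaleAbs(255*np.clip(im[y:y+66,x:x+56]/170.,0,1)**.4),None,fx=k,fy=k,interpolation=cv2.INTER_CUBIC)
    P1=[]
    for dep,col in((0,(0,0,255)),(-.03,(0,255,0))):
        q=[W+D*dep+H*i*.035+U*j*.025 for i,j in((1,1),(1,-1),(-1,-1),(-1,1))]
        p=((proj(m,q)-[x,y]+.5)*k).astype(int);cv2.polylines(c,[p],True,col,1)
    out.append(c)
cv2.imwrite("pics/ov2.png",np.hstack(out))
E
```

```text
[[14.275, -9.394, 115.361, -42.543, 71.29, -147.857], [0.496, -0.001, 0.301], [-157.295, -34.621, -101.789]] 10.9
tilt 40.61062764345384 az -65.41899586571039 z vs plane -0.29701754640967476
turn 71.83485628651795
plate err 0.29701754640876205 roll about n 1.770398863210947
```

View pics/ov2.png

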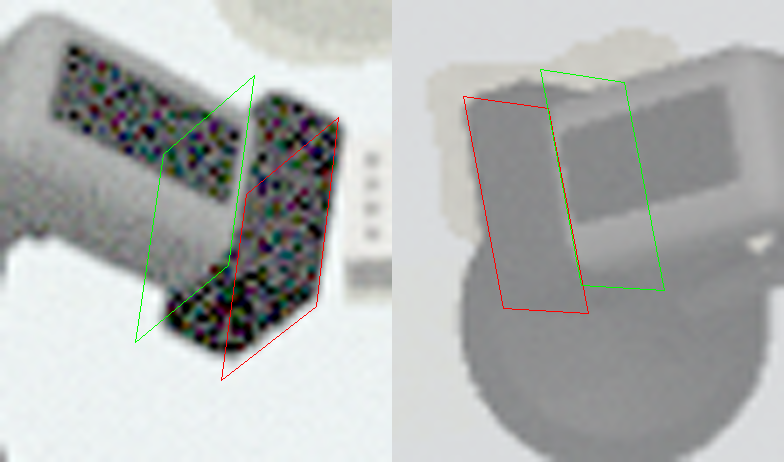

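The overlay now fits the nose in both views: the scene nose spans about x 165–340 in the crop, and the front edge matches in the top view. That puts the window centre at about (0.675, −0.226, 0.250). The plate error is 0.3°. I'll compute the final move.

```bash
cat >> h.py <<'E'
W=np.array([.675,-.226,.25])
off=RG.T@(np.array([.526,.180,.0645])-[.5266,.1825,.0977]);off[1]=0
def fin(dist):
    t,R=now();v=R.T@N;tr=np.degrees(np.arctan2(v[0],-v[1]))
    R2=R@Ro.from_euler("z",tr,degrees=True).as_matrix();T=W+D*(dist+.016)-R2@off
    print("tcp target",T,"shift",go(T),"turn",tr)
E
python3 -c "
from h import *
print(off);fin(.14);fin(.10)"
```

```text
[0.002  0.     0.0332]
tcp target [ 0.6469 -0.0881  0.1752] shift [ -26.9 -100.9  187.7] turn 71.83485628651795
tcp target [ 0.6523 -0.1183  0.2009] shift [  11.1 -113.4  187.4] turn 71.83485628651795
```

```bash
python3 -m handwheel '[[0.9,[0,0,0],8],[0.9,[0,0,0],16],[0.9,[0,0,0],24],[0.9,[-5,-10,20],32],[0.9,[-10,-25,45],40],[0.9,[-15,-42,75],48],[0.9,[-20,-60,110],56],[0.9,[-25,-78,145],64],[0.9,[-27,-95,175],71.8],[0.9,[-27,-101,188],71.8]]'; python3 st.py; python3 -c "
from h import *
rep();fin(.10)"
```

```text
time: 11.9
tcp_pos: [0.6467, -0.0893, 0.171]
orientation: [-140.2, 7.0, -164.0]
contact_force: [-0.6, -0.0, -2.6]
gripper_width: 0.0306
finger_force: 81.6
[[1.936, 14.911, 105.111, -48.131, 53.568, -73.958], [0.647, -0.089, 0.171], [-140.15, 6.958, -164.038]] 11.9
tilt 40.35263124418676 az -65.77957441767461 z vs plane -0.5060564588686406
turn -0.011361062136443844
plate err 0.5060564588670796 roll about n 1.4915208320333362
tcp target [ 0.6525 -0.1183  0.201 ] shift [ -1.2 -41.9  -4.2] turn -0.011361062136443844
```

```bash
python3 -m handwheel '[[0.9,[0,-15,-1],0],[0.9,[-1,-30,-3],0],[0.9,[-1,-42,-4],0],[0.9,[-1,-42,-4],0],[0.9,[-1,-42,-4],0]]'; python3 st.py
python3 - <<'E'
from h import *
rep();fin(.10)
t,R=now();out=[]
c=t+R@off
g=lambda im:cv2.convertScaleAbs(255*np.clip(im/200.,0,1)**.6)
for n,(x,y) in(("scene",(190,160)),("top",(300,110))):
    m=camera_model(n);im=snapshot(n);cv2.imwrite(f"pics/{n}1.png",im);k=4
    o=cv2.resize(g(im[y:y+130,x:x+100]),None,fx=k,fy=k,interpolation=cv2.INTER_CUBIC)
    q=[c-R[:,1]*.016+a*.0725*np.cross(R[:,1],R@cu)+b*.0475*(R@cu) for a,b in((1,1),(1,-1),(-1,-1),(-1,1))]
    cv2.polylines(o,[((proj(m,q)-[x,y]+.5)*k).astype(int)],True,(0,0,255),1)
    out.append(o)
cv2.imwrite("pics/f1.png",np.hstack(out))
E
```

```text
time: 12.4
tcp_pos: [0.6525, -0.1176, 0.2052]
orientation: [-140.1, 7.2, -163.9]
contact_force: [-0.2, 0.0, -2.6]
gripper_width: 0.0302
finger_force: 81.7
[[-0.913, 12.417, 104.008, -46.467, 53.936, -79.154], [0.653, -0.118, 0.205], [-140.053, 7.208, -163.943]] 12.4
tilt 40.48486288639644 az -65.42229557514786 z vs plane -0.4200429097989142
turn -0.10210121807748902
plate err 0.4200429097994307 roll about n 1.7441032702538612
tcp target [ 0.6523 -0.1183  0.201 ] shift [0.9 2.1 3.6] turn -0.10210121807748902
```

View pics/f1.png

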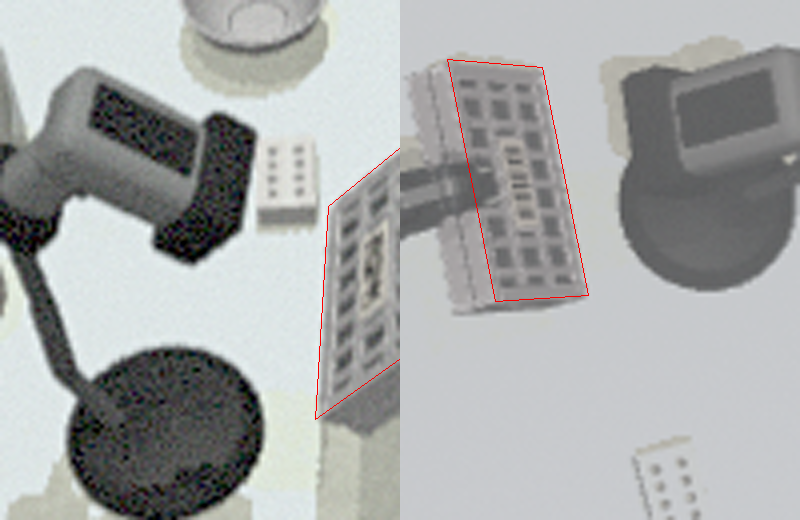

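The overlay matches the real cassette in both views. Its plate faces the nose, nothing is touching, and the bars are visible at about (515,185) in the top crop. One small correction, then settle and check.

```bash
python3 -m handwheel '[[0.9,[1,2,3],0],[0.9,[1,2,3],0],[0.9,[1,2,3],0],[0.9,[1,2,3],0],[0.9,[1,2,3],0],[0.9,[1,2,3],0],[0.9,[1,2,3],0],[0.9,[1,2,3],0]]'; python3 -c "
from h import *
rep();fin(.10)"
```

```text
time: 13.3
tcp_pos: [0.6525, -0.1186, 0.2015]
orientation: [-140.0, 7.2, -164.0]
contact_force: [0.4, 0.1, -2.7]
gripper_width: 0.0301
finger_force: 81.7
tilt 40.51768774531228 az -65.45058092491139 z vs plane -0.3843096051356315
turn -0.11165855221532725
plate err 0.38430960513792967 roll about n 1.7323854563486942
tcp target [ 0.6523 -0.1183  0.2009] shift [0.1 0.6 0.2] turn -0.11165855221532725
```

```bash
python3 -c "
from bench import *
print(hand_in())"
```

```text
the job is handed in; nothing more can be done
None
```

I handed the job in at 13.3 s with the gripper still holding the short cassette, its plate 10 cm from the scanner window and, by my own measurements, within about 0.4° of facing it squarely (window position good to about 3 mm); the hand-in gave no verdict.

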